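Find the hidden catch of the parts lockbox by feel

TASK

The flat grey lockbox has a row of five identical square pads sunk in its lid; four are solid blanks and one, you cannot see which, is the hidden push catch. Feel along the pads with the fingertips, gently, for the one that gives, and press it right down so that the drawer springs fully open by itself; then let the catch come back up and move clear. Press only: do not touch the drawer or the battery pack in it, and leave the things standing round the box where they are.

Things in the scene. Friction and masses are not known exactly. Their poses are not given: they have to be found in the camera images.
- lockbox: Low grey metal box, fixed to the worktop, 130 (x) x 300 (y) x 62 mm high. Origin: centre of its underside, on the worktop; z up; its -x side is the drawer front, towards the robot; y runs along the row of pads. The flat top face is at z = 62 mm.
- pad_row (a point): Middle of the row of five pads, level with the box's top face; axes as the box. Square openings 40 x 40 mm at y = -104, -52, 0, 52, 104 mm from here (x = 0), each filled by an identical grey pad, 38.5 mm square, its face 1.5 mm below the top face. Four pads are rigid; one, in a different place every run, is the catch.
- catch (a joint): How far the catch pad (one of the five) is pressed down, in m: 0 at rest, 0.006 at its stop. A spring resists it with about 2 N at the start of travel and 4.4 N at the stop, and lifts it back when let go. At about 0.004 it lets the drawer go.
- drawer (a joint): How far the drawer has come out of the front of the box (towards the box's -x), in m: 0 shut, 0.05 fully open. No handle; the catch holds it shut; once released, a spring drives it out in about half a second, and it stays out.
- drawer_face (a point): Middle of the drawer's front face, 290 mm wide and 39 mm high, which lies flush with the front of the box when shut. Not to be touched.
- cell_mid (a point): Centre of the loose black battery pack (36 x 115 x 9 mm) lying in the drawer, hidden while the drawer is shut. Not to be touched.
- dish_mid (a point): Centre of a loose shallow round screw dish, 67 mm across, 14 mm high, beside the +y end of the box. Leave alone.
- eyeglass_mid (a point): Centre of a loose black loupe, 35 mm across, 34 mm high, by the front +y corner of the box. Leave alone.
- tape_mid (a point): Centre of a loose roll of black tape lying flat, 70 mm across, 18 mm high, beside the -y end of the box. Leave alone.
- adapter_mid (a point): Centre of a loose small blue plug adapter, 15 x 38 x 8 mm, by the front -y corner of the box. Leave alone.

How it is judged:
By the outcome, as a careful person would: the job done as asked, in the order asked, and still so for the second after the job is handed in, with the robot touching nothing.
It also fails if it takes over 54 s, if anything falls off the work surface, if the arm or the gripper's body presses on something with over 40 N, if the wrist force passes 120 N, or if a joint passes its speed limit or range.

ROBOT

A 6-joint arm with a two-finger parallel gripper is mounted at the origin on a cart in front of the work surface, level with it; the furniture and walls round the work are solid. World frame = base frame: x ahead of the robot, y to its left, z up, the work surface at z = 0. Lengths are in m, angles in rad, forces in N, time in s.
With the tool pointing down it reaches from about 0.25 to 0.775 m from the base axis. Payload 4 kg.
Tool frame: the origin (TCP) lies on the centre line of the jaws, within the pads' length; the fingertips stand manip.tip_reach ahead of it and the grasp point (between the pads) lies 6 mm ahead of it (manip.tip_reach is the distance from the TCP to the fingertips, in m); z points along the fingers, y is the direction in which the jaws open and shut (so a half turn about z gives the same grasp; the last joint's range is limited). The gripper opens to 94 mm and grips with 3 to 60 N. Pads are 16 mm wide; open, the fingers measure 119 mm over their backs; the gripper's body (75 mm by 177 mm) begins 78 mm behind the grasp point.
Start: joints at [-1.418, 0.087, 1.371, -0, 1.684, -0.103], TCP at [0.139, -0.532, 0.231] pointing down, gripper open.
Joint ranges: [-3.1, 3.1], [-0.76, 2.03], [0.27, 2.55], [-1.08, 4.22], [0.17, 2.65], [-2.57, 2.57]. Speed limits (rad/s): [2.79, 2.79, 3.14, 3.14, 3.14, 3.14].

INTERFACE

Orientations are given as a rotation vector (axis times angle).
In Python, from workcell import manip gives the robot as it stands. The module is installed in compiled form; this text tells all that it offers.
- The arm moves only by the tool carry_out, never from a script. Its argument "rows" is a list of rows, each an object of numbers: "x", "y", "z": the shift along the world's x, y, z in mm; "twist": the turn about the world's z in rad; "claw": the finger opening in mm, from 0 to 94. A call has 1 to 5 rows; each row is the pose to reach, as a shift and turn from the pose commanded when the call began; what a row does not reach only later rows make up. A row lasts 1/12 s, in which the tool goes at most 41.7 mm and 7.16 degrees, less where a joint would pass 70% of its speed; a pose out of reach is approached as far as the arm can. A call with a gripper value outside its range is refused whole. The fingers move at their own pace and stop on an object; the grip force is fixed at half the most. Time passes only in rows, so rows that repeat a pose let the fingers close. It gives the time, the measured TCP pose, the force and the opening at its end, in the units of the state.
- manip.get_state(): the state, without advancing time (a new reading comes with each control period).
- manip.grab_frame(name): name is "scene" or "top"; returns a dict with "color" (400x640x3 uint8, blue, green, red), "camera_matrix" (3x3 intrinsics, pixels), "cam_to_world" (4x4, takes a point from camera to world coordinates). Camera axes: x right, y up, looking along -z (the intrinsics and any distortion apply to the point x, -y, -z); pixel columns grow to the right and rows downward; lengths in m; the calibration is good to about 2 mm. A picture is of the moment at which its call begins. There is no depth.
- manip.hand_in(): hands the job in, once; it reports no verdict.
The state is a dict: "time": time; "joint_pos": joint angles; "qd": joint speeds; "effort": joint torques, N m; "eef_pos": TCP position; "ee_rot": TCP orientation; "contact_force": force on the tool from outside, world axes, zero at the start; "moment": the same for the moment, N m; "gripper_width": opening from 0.0 (shut) to 1.0 (fully open).
Only numpy, scipy, OpenCV 4.12 (cv2) and the standard library are available. Lean on these libraries where they do the work, as an engineer would, in place of code of your own. Each camera call takes 0.05 s, during which the arm holds its last target.

## Working session

There is one attempt and no reset: what is moved stays moved. The work goes in short steps, Python scripts to look and compute and a tool call to move; the robot and the scene stay as the last step left them, time stands still between calls to the robot, and variables do not carry over. Pictures are saved under pics/ and viewed, and the job is handed in when it is done.

Besides the shell and the picture viewer there is one more tool, called after "Call:" as name([rows], argument=value, ...), one row to a line, values as JSON. carry_out: Moves the arm, as the interface text tells. Its arguments: {"type":"object","properties":{"rows":{"type":"array","items":{"type":"object","properties":{"x":{"type":"number"},"y":{"type":"number"},"z":{"type":"number"},"twist":{"type":"number"},"claw":{"type":"number"}}}}},"required":["rows"]}

```bash
mkdir -p pics; ls
python3 - <<'E'
from workcell import manip
import cv2
s=manip.get_state()
for k in s: print(k,s[k])
print(manip.tip_reach)
for n in("scene","top"):
    f=manip.grab_frame(n); cv2.imwrite(f"pics/{n}0.png",f["color"]); print(n,f["camera_matrix"],f["cam_to_world"],[k for k in f])
E
```

```text
pics
time 0.0
joint_pos [-1.41813767e+00  8.79371627e-02  1.37223691e+00 -4.87537065e-05
  1.68362592e+00 -1.03122564e-01]
qd [ 3.83951861e-04 -2.38007686e-03  3.90049122e-06 -9.27462727e-04
  2.48542512e-03  4.57977247e-04]
effort [-3.53256100e-04 -3.40182889e+01 -3.02429044e+01  7.16509600e-02
  3.30836372e-02 -1.64612447e-04]
eef_pos [ 0.13904203 -0.53161502  0.22932269]
ee_rot [-3.11374933e+00 -4.00396083e-01  1.61836692e-04]
contact_force [-0.02651154  0.3408261   0.03602127]
moment [-0.00425291  0.02698078 -0.01584932]
gripper_width 1.0005923476177494
0.025
scene [[516.66747473   0.         314.47405216]
 [  0.         516.66747473 194.97860991]
 [  0.           0.           1.        ]] [[-0.74989518  0.50730805 -0.42461248  0.00787629]
 [-0.6615258  -0.56882304  0.48869619  0.54071471]
 [ 0.00639015  0.64736303  0.76215502  0.88113805]
 [ 0.          0.          0.          1.        ]] ['color', 'camera_matrix', 'cam_to_world']
top [[464.81674949   0.         320.4463336 ]
 [  0.         464.81674949 198.48924506]
 [  0.           0.           1.        ]] [[-0.01313278  0.9799679  -0.19872204  0.28341032]
 [-0.99989945 -0.01393402 -0.00263399  0.02910552]
 [-0.00535022  0.19866746  0.98005235  1.03098932]
 [ 0.          0.          0.          1.        ]] ['color', 'camera_matrix', 'cam_to_world']
```

View pics/scene0.png

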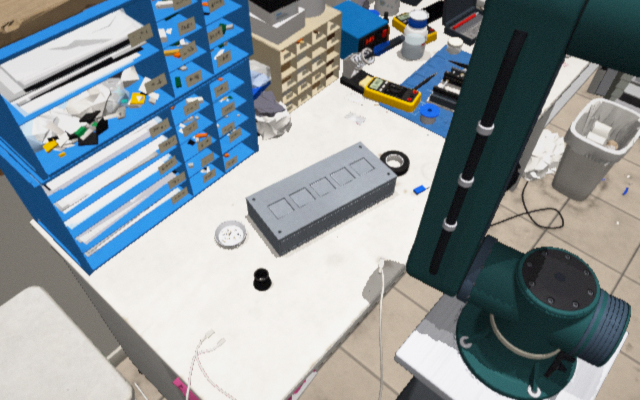

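View pics/top0.png

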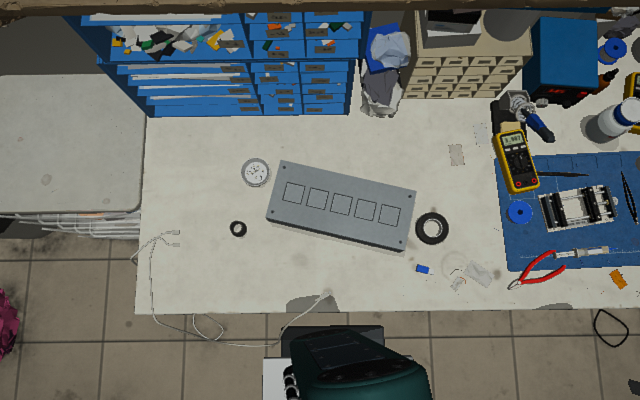

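The top view shows the box lid with corners at about (282,160), (416,190), (404,250) and (267,220), and five pads from (294,193) to (390,215). Next I'll measure it by mask.

```bash
cat > h.py <<'E'
import numpy as np,cv2
def ray(f,px,z):
    K=f["camera_matrix"];T=f["cam_to_world"]
    px=np.atleast_2d(np.asarray(px,float))
    d=np.c_[(px[:,0]-K[0,2])/K[0,0],-(px[:,1]-K[1,2])/K[1,1],-np.ones(len(px))]@T[:3,:3].T
    return T[:3,3]+d*((z-T[2,3])/d[:,2])[:,None]
def proj(f,P):
    K=f["camera_matrix"];T=f["cam_to_world"]
    c=(np.atleast_2d(P)-T[:3,3])@T[:3,:3]
    return np.c_[K[0,0]*c[:,0]/-c[:,2]+K[0,2],K[1,1]*c[:,1]/c[:,2]+K[1,2]]
E
python3 - <<'E'
from workcell import manip
from h import *
import cv2
for n,(x0,y0,x1,y1) in dict(top=(230,140,460,290),scene=(210,130,440,300)).items():
    f=manip.grab_frame(n);g=cv2.cvtColor(f["color"],cv2.COLOR_BGR2GRAY)
    cv2.imwrite(f"pics/{n}1.png",cv2.resize(f["color"][y0:y1,x0:x1],None,fx=3.4,fy=3.4,interpolation=cv2.INTER_CUBIC))
    print(n,g[200:215:7,340:343] if n=="top" else g[180:200:7,270:273])
    m=cv2.adaptiveThreshold(g,255,cv2.ADAPTIVE_THRESH_MEAN_C,cv2.THRESH_BINARY_INV,15,10)
    cs,_=cv2.findContours(m,cv2.RETR_CCOMP,cv2.CHAIN_APPROX_NONE)
    for c in cs:
        (cx,cy),(w,h),a=cv2.minAreaRect(c)
        if x0<cx<x1 and y0<cy<y1 and 10<min(w,h)<40 and max(w,h)<45:
            print(np.round([cx,cy,w,h,a],1),np.round(ray(f,[cx,cy],.0605)[0],4))
E
```

```text
top [[129 128 126]
 [130 130 130]
 [126 118 112]]
[238.  228.5  15.   16.   90. ] [0.4182 0.2061 0.0605]
[431.5 228.   33.1  31.8  26.6] [ 0.4136 -0.2007  0.0605]
[432.5 227.5  21.   19.    0. ] [ 0.4147 -0.2029  0.0605]
[389.1 215.   20.1  19.7  12.5] [ 0.4425 -0.1128  0.0605]
[388.9 215.1  19.4  19.   13. ] [ 0.4424 -0.1124  0.0605]
[364.9 209.4  20.   19.6  12.5] [ 0.4553 -0.0622  0.0605]
[364.8 209.5  19.3  18.9  12.5] [ 0.455  -0.0619  0.0605]
[340.8 203.8  20.2  19.7  13. ] [ 0.4682 -0.0114  0.0605]
[340.9 203.9  19.2  18.7  14. ] [ 0.4679 -0.0116  0.0605]
[316.9 198.2  19.9  19.9  14. ] [0.4809 0.0392 0.0605]
[317.2 198.3  18.9  18.9  14. ] [0.4807 0.0387 0.0605]
[293.1 192.6  19.9  19.6  14. ] [0.4938 0.09   0.0605]
[293.6 192.6  19.1  19.1  13. ] [0.4938 0.0889 0.0605]
[255. 172.  28.  28.  90.] [0.5405 0.1721 0.0605]
[255.5 172.   21.9  23.3  45. ] [0.5405 0.171  0.0605]
scene [[239 239 241]
 [169 171 170]
 [170 168 169]]
[262. 279.  22.  18.  90.] [0.4033 0.2297 0.0605]
[229.9 234.8  28.6  32.3  84.8] [0.5208 0.201  0.0605]
[230.5 235.   25.   22.    0. ] [0.5196 0.2006 0.0605]
[280.2 207.5  18.1  22.5  60.3] [0.4952 0.0862 0.0605]
[302.5 192.2  26.4  10.8   6.8] [0.4889 0.0254 0.0605]
[322.4 181.9  26.3  12.1   4.8] [ 0.4767 -0.0242  0.0605]
[343.  171.3  25.4  10.7   7.1] [ 0.4635 -0.0774  0.0605]
[362.9 163.   26.   12.1  17.5] [ 0.4465 -0.1257  0.0605]
[394.3 160.3  17.7  15.6  45. ] [ 0.4    -0.1786  0.0605]
[234.7 154.6  15.7  33.2  53.5] [0.676  0.0442 0.0605]
```

View pics/top1.png

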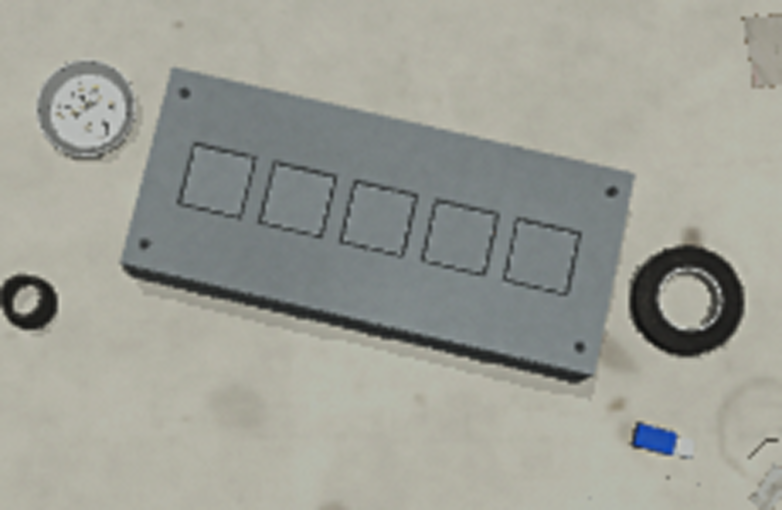

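View pics/scene1.png

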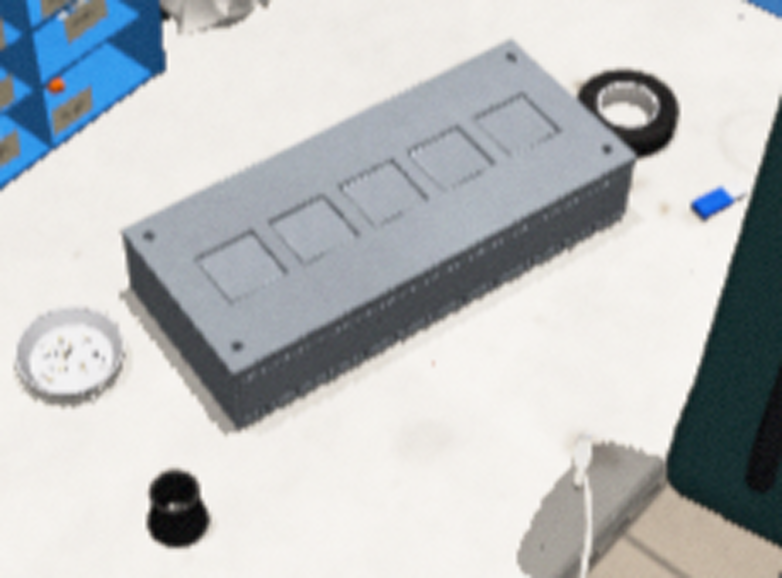

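Checks on the top view:
- **Pads:** spacing is 52.3 mm against the given 52. The row middle is at (0.468, -0.0114) and the box yaw is about -14.2°. The scene view agrees to about 3 mm.
- **Tool:** closed fingertips measure about 25 x 16 mm, so they fit a pad. The jaw axis needs a turn of about -0.504 rad to lie along the row.

I'll start with the -y pad at (0.4425, -0.1125).

Call:
carry_out([
  {"x": 24,"y": 33,"z": 0,"twist": -0.1,"claw": 0},
  {"x": 48,"y": 66,"z": 0,"twist": -0.2,"claw": 0},
  {"x": 72,"y": 100,"z": 0,"twist": -0.3,"claw": 0},
  {"x": 96,"y": 133,"z": 0,"twist": -0.4,"claw": 0},
  {"x": 120,"y": 166,"z": 0,"twist": -0.504,"claw": 0},
])

```text
time: 0.62
eef_pos: [0.2597, -0.3644, 0.2302]
ee_rot: [-3.116, 0.398, -0.0]
contact_force: [0.3, 0.0, 0.5]
gripper_width: 0.679
```

Call:
carry_out([
  {"x": 24,"y": 33,"z": 0,"claw": 0},
  {"x": 48,"y": 66,"z": 0,"claw": 0},
  {"x": 72,"y": 100,"z": 0,"claw": 0},
  {"x": 96,"y": 133,"z": 0,"claw": 0},
  {"x": 120,"y": 166,"z": 0,"claw": 0},
])

```text
schema error: expected keys x, y, z, twist, claw
```

Call:
carry_out([
  {"x": 24,"y": 33,"z": 0,"twist": 0,"claw": 0},
  {"x": 48,"y": 66,"z": 0,"twist": 0,"claw": 0},
  {"x": 72,"y": 100,"z": 0,"twist": 0,"claw": 0},
  {"x": 96,"y": 133,"z": 0,"twist": 0,"claw": 0},
  {"x": 120,"y": 166,"z": 0,"twist": 0,"claw": 0},
])

```text
time: 1.03
eef_pos: [0.3797, -0.1982, 0.2306]
ee_rot: [3.117, -0.389, 0.001]
contact_force: [0.9, -1.1, -0.4]
gripper_width: 0.326
```

Call:
carry_out([
  {"x": 24,"y": 33,"z": -20,"twist": 0,"claw": 0},
  {"x": 48,"y": 66,"z": -50,"twist": 0,"claw": 0},
  {"x": 63,"y": 86,"z": -80,"twist": 0,"claw": 0},
  {"x": 63,"y": 86,"z": -110,"twist": 0,"claw": 0},
  {"x": 63,"y": 86,"z": -121,"twist": 0,"claw": 0},
])

```text
time: 1.45
eef_pos: [0.4396, -0.111, 0.1039]
ee_rot: [-3.115, 0.382, 0.015]
contact_force: [-0.8, -0.2, -0.6]
gripper_width: 0.003
```

Run:
```python
from workcell import manip
from h import *
s=manip.get_state(); print(s["eef_pos"],s["ee_rot"],s["contact_force"],s["gripper_width"],s["time"])
a=[]
for n,(x0,y0,x1,y1) in dict(top=(230,140,460,290),scene=(210,60,440,230)).items():
    f=manip.grab_frame(n)
    a.append(cv2.resize(f["color"][y0:y1,x0:x1],(690,290),interpolation=cv2.INTER_CUBIC))
cv2.imwrite("pics/c1.png",np.vstack(a))
```

```text
[ 0.43955405 -0.11097443  0.10390236] [-3.11547654  0.38199303  0.01496248] [-0.84017519 -0.21789856 -0.64556811] 0.002621231210654054 1.45
```

View pics/c1.png

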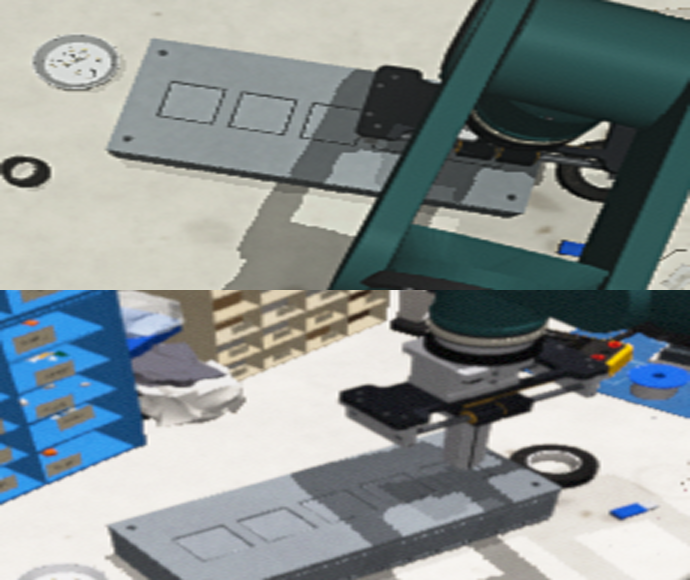

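The upper half (top view) shows the gripper over the -y end. In the lower half, the closed fingers stand over the fifth pad, clear of the tape. Next I'll settle and feel down.

Call:
carry_out([
  {"x": 1,"y": -1,"z": 0,"twist": 0,"claw": 0},
  {"x": 1,"y": -1,"z": 0,"twist": 0,"claw": 0},
  {"x": 1,"y": -1,"z": -5,"twist": 0,"claw": 0},
  {"x": 1,"y": -1,"z": -10,"twist": 0,"claw": 0},
  {"x": 1,"y": -1,"z": -10,"twist": 0,"claw": 0},
])

```text
time: 1.97
eef_pos: [0.4428, -0.1157, 0.0994]
ee_rot: [3.117, -0.39, 0.0]
contact_force: [-0.5, -0.4, 0.1]
gripper_width: 0.004
```

Call:
carry_out([
  {"x": 0,"y": 0,"z": 0,"twist": 0,"claw": 0},
  {"x": 0,"y": 0,"z": 0,"twist": 0,"claw": 0},
])

```text
time: 2.13
eef_pos: [0.4431, -0.1154, 0.0997]
ee_rot: [3.117, -0.389, 0.0]
contact_force: [-0.4, -0.6, 0.6]
gripper_width: 0.007
```

Call:
carry_out([
  {"x": 0,"y": 3,"z": -4,"twist": 0,"claw": 0},
  {"x": 0,"y": 3,"z": -8,"twist": 0,"claw": 0},
  {"x": 0,"y": 3,"z": -11,"twist": 0,"claw": 0},
  {"x": 0,"y": 3,"z": -11,"twist": 0,"claw": 0},
  {"x": 0,"y": 3,"z": -11,"twist": 0,"claw": 0},
])

```text
time: 2.55
eef_pos: [0.4428, -0.112, 0.088]
ee_rot: [-3.117, 0.388, 0.002]
contact_force: [-0.1, 1.1, -0.5]
gripper_width: 0.004
```

Call:
carry_out([
  {"x": 0,"y": 0,"z": -1,"twist": 0,"claw": 0},
  {"x": 0,"y": 0,"z": -1,"twist": 0,"claw": 0},
])

```text
time: 2.72
eef_pos: [0.4432, -0.1122, 0.0874]
ee_rot: [3.117, -0.389, -0.0]
contact_force: [0.6, -0.6, 0.0]
gripper_width: 0.005
```

Call:
carry_out([
  {"x": 0,"y": 0,"z": -1,"twist": 0,"claw": 0},
  {"x": 0,"y": 0,"z": -1,"twist": 0,"claw": 0},
])

```text
time: 2.88
eef_pos: [0.4431, -0.1122, 0.0864]
ee_rot: [3.117, -0.389, -0.0]
contact_force: [0.2, -1.2, 0.1]
gripper_width: 0.006
```

Call:
carry_out([
  {"x": 0,"y": 0,"z": -0.5,"twist": 0,"claw": 0},
  {"x": 0,"y": 0,"z": -0.5,"twist": 0,"claw": 0},
])

```text
time: 3.05
eef_pos: [0.4431, -0.1122, 0.0859]
ee_rot: [3.117, -0.389, -0.0]
contact_force: [0.0, 0.6, -0.5]
gripper_width: 0.01
```

Call:
carry_out([
  {"x": 0,"y": 0,"z": -0.5,"twist": 0,"claw": 0},
  {"x": 0,"y": 0,"z": -0.5,"twist": 0,"claw": 0},
])

```text
time: 3.22
eef_pos: [0.4432, -0.1122, 0.0858]
ee_rot: [3.117, -0.389, 0.0]
contact_force: [-0.6, 0.4, 0.9]
gripper_width: 0.006
```

Call:
carry_out([
  {"x": 0,"y": 0,"z": -0.5,"twist": 0,"claw": 0},
  {"x": 0,"y": 0,"z": -0.5,"twist": 0,"claw": 0},
])

```text
time: 3.38
eef_pos: [0.4432, -0.1122, 0.0858]
ee_rot: [3.117, -0.389, 0.001]
contact_force: [-2.1, -0.1, 5.5]
gripper_width: -0.002
```

Pad 5 (-y end) is a blank: 5.5 N with no travel, face at TCP z = 85.8 mm. On to the next pad.

Call:
carry_out([
  {"x": 0,"y": 0,"z": 10,"twist": 0,"claw": 0},
  {"x": 6.4,"y": 25.2,"z": 10,"twist": 0,"claw": 0},
  {"x": 12.8,"y": 50.4,"z": 10,"twist": 0,"claw": 0},
  {"x": 12.8,"y": 50.4,"z": 10,"twist": 0,"claw": 0},
  {"x": 12.8,"y": 50.4,"z": 5,"twist": 0,"claw": 0},
])

```text
time: 3.8
eef_pos: [0.4569, -0.0614, 0.0912]
ee_rot: [3.117, -0.385, 0.004]
contact_force: [0.6, 0.2, 0.4]
gripper_width: 0.005
```

Call:
carry_out([
  {"x": 0,"y": 0,"z": -1,"twist": 0,"claw": 0},
  {"x": 0,"y": 0,"z": -2,"twist": 0,"claw": 0},
  {"x": 0,"y": 0,"z": -3,"twist": 0,"claw": 0},
  {"x": 0,"y": 0,"z": -4,"twist": 0,"claw": 0},
  {"x": 0,"y": 0,"z": -4,"twist": 0,"claw": 0},
])

```text
time: 4.22
eef_pos: [0.4558, -0.0623, 0.0859]
ee_rot: [3.117, -0.39, -0.0]
contact_force: [-0.3, 0.0, -0.6]
gripper_width: 0.002
```

Call:
carry_out([
  {"x": 0,"y": 0,"z": -0.5,"twist": 0,"claw": 0},
  {"x": 0,"y": 0,"z": -0.5,"twist": 0,"claw": 0},
])

```text
time: 4.38
eef_pos: [0.456, -0.0622, 0.0858]
ee_rot: [3.117, -0.389, 0.0]
contact_force: [-0.9, -1.1, 1.3]
gripper_width: 0.004
```

Call:
carry_out([
  {"x": 0,"y": 0,"z": -0.5,"twist": 0,"claw": 0},
  {"x": 0,"y": 0,"z": -0.5,"twist": 0,"claw": 0},
])

```text
time: 4.55
eef_pos: [0.456, -0.0622, 0.0858]
ee_rot: [3.116, -0.389, 0.001]
contact_force: [-1.2, -0.1, 4.7]
gripper_width: 0.003
```

Pad 4 is a blank too. On to the middle pad.

Call:
carry_out([
  {"x": 0,"y": 0,"z": 10,"twist": 0,"claw": 0},
  {"x": 6.4,"y": 25.2,"z": 10,"twist": 0,"claw": 0},
  {"x": 12.8,"y": 50.4,"z": 10,"twist": 0,"claw": 0},
  {"x": 12.8,"y": 50.4,"z": 10,"twist": 0,"claw": 0},
  {"x": 12.8,"y": 50.4,"z": 5,"twist": 0,"claw": 0},
])

```text
time: 4.97
eef_pos: [0.4697, -0.0107, 0.0911]
ee_rot: [3.118, -0.385, 0.004]
contact_force: [0.3, -0.1, 0.4]
gripper_width: 0.006
```

Call:
carry_out([
  {"x": 0,"y": 0,"z": -1,"twist": 0,"claw": 0},
  {"x": 0,"y": 0,"z": -2,"twist": 0,"claw": 0},
  {"x": 0,"y": 0,"z": -3,"twist": 0,"claw": 0},
  {"x": 0,"y": 0,"z": -4,"twist": 0,"claw": 0},
  {"x": 0,"y": 0,"z": -4,"twist": 0,"claw": 0},
])

```text
time: 5.38
eef_pos: [0.4686, -0.0119, 0.0859]
ee_rot: [3.117, -0.39, -0.0]
contact_force: [0.5, 1.6, 0.3]
gripper_width: 0.003
```

Call:
carry_out([
  {"x": 0,"y": 0,"z": -0.5,"twist": 0,"claw": 0},
  {"x": 0,"y": 0,"z": -0.5,"twist": 0,"claw": 0},
])

```text
time: 5.55
eef_pos: [0.4688, -0.0118, 0.0858]
ee_rot: [3.117, -0.389, 0.0]
contact_force: [-0.8, -0.7, 1.1]
gripper_width: 0.005
```

Call:
carry_out([
  {"x": 0,"y": 0,"z": -0.5,"twist": 0,"claw": 0},
  {"x": 0,"y": 0,"z": -0.5,"twist": 0,"claw": 0},
])

```text
time: 5.72
eef_pos: [0.4688, -0.0117, 0.0853]
ee_rot: [3.117, -0.389, 0.001]
contact_force: [-1.1, -2.0, 2.4]
gripper_width: 0.004
```

The middle pad gives, moving 0.5 mm at about 2.4 N. I'll press it down.

Call:
carry_out([
  {"x": 0,"y": 0,"z": -0.5,"twist": 0,"claw": 0},
  {"x": 0,"y": 0,"z": -1,"twist": 0,"claw": 0},
  {"x": 0,"y": 0,"z": -1.5,"twist": 0,"claw": 0},
  {"x": 0,"y": 0,"z": -1.5,"twist": 0,"claw": 0},
])

```text
time: 6.05
eef_pos: [0.4688, -0.0117, 0.0836]
ee_rot: [3.117, -0.389, 0.001]
contact_force: [-1.6, -1.9, 2.3]
gripper_width: 0.007
```

Call:
carry_out([
  {"x": 0,"y": 0,"z": -1,"twist": 0,"claw": 0},
  {"x": 0,"y": 0,"z": -2,"twist": 0,"claw": 0},
  {"x": 0,"y": 0,"z": -3,"twist": 0,"claw": 0},
  {"x": 0,"y": 0,"z": -4,"twist": 0,"claw": 0},
  {"x": 0,"y": 0,"z": -4,"twist": 0,"claw": 0},
])

```text
time: 6.47
eef_pos: [0.4689, -0.0116, 0.0798]
ee_rot: [3.117, -0.389, 0.001]
contact_force: [-0.6, -2.4, 3.1]
gripper_width: 0.005
```

Call:
carry_out([
  {"x": 0,"y": 0,"z": -0.4,"twist": 0,"claw": 0},
  {"x": 0,"y": 0,"z": -0.4,"twist": 0,"claw": 0},
  {"x": 0,"y": 0,"z": -0.4,"twist": 0,"claw": 0},
  {"x": 0,"y": 0,"z": -0.4,"twist": 0,"claw": 0},
  {"x": 0,"y": 0,"z": -0.4,"twist": 0,"claw": 0},
])

```text
time: 6.88
eef_pos: [0.4689, -0.0116, 0.0797]
ee_rot: [3.117, -0.389, 0.001]
contact_force: [-2.3, -2.7, 6.3]
gripper_width: 0.0
```

Run:
```python
from workcell import manip
from h import *
a=[]
for n,(x0,y0,x1,y1) in dict(top=(230,140,460,290),scene=(210,90,440,300)).items():
    f=manip.grab_frame(n)
    a.append(cv2.resize(f["color"][y0:y1,x0:x1],(690,290),interpolation=cv2.INTER_CUBIC))
cv2.imwrite("pics/c2.png",np.vstack(a))
```

```text
(no output)
```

View pics/c2.png

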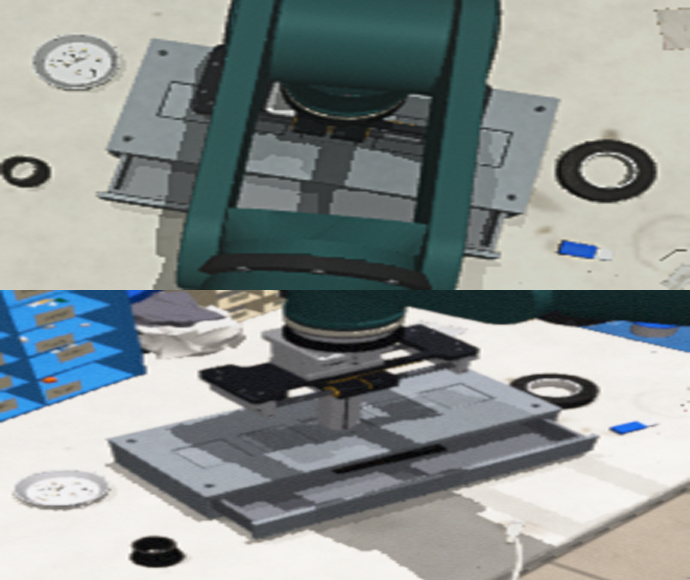

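Both views show the drawer out along the whole front, with the battery pack visible and the things around the box unmoved. The pad is at its stop (6 mm, 6.3 N). I'll ease up and then lift clear.

Call:
carry_out([
  {"x": 0,"y": 0,"z": 2,"twist": 0,"claw": 0},
  {"x": 0,"y": 0,"z": 4,"twist": 0,"claw": 0},
  {"x": 0,"y": 0,"z": 6,"twist": 0,"claw": 0},
  {"x": 0,"y": 0,"z": 8,"twist": 0,"claw": 0},
  {"x": 0,"y": 0,"z": 16,"twist": 0,"claw": 0},
])

```text
time: 7.4
eef_pos: [0.4673, -0.0105, 0.0935]
ee_rot: [-3.116, 0.388, 0.007]
contact_force: [-0.4, 0.2, -0.3]
gripper_width: 0.005
```

Call:
carry_out([
  {"x": 0,"y": 0,"z": 25,"twist": 0,"claw": 0},
  {"x": 0,"y": 0,"z": 55,"twist": 0,"claw": 0},
  {"x": 0,"y": 0,"z": 85,"twist": 0,"claw": 0},
  {"x": 0,"y": 0,"z": 115,"twist": 0,"claw": 0},
  {"x": 0,"y": 0,"z": 135,"twist": 0,"claw": 0},
])

```text
time: 7.82
eef_pos: [0.4692, -0.0108, 0.2333]
ee_rot: [-3.116, 0.387, -0.005]
contact_force: [0.4, -0.2, 0.3]
gripper_width: 0.003
```

Call:
carry_out([
  {"x": -13,"y": -30,"z": 0,"twist": 0,"claw": 0},
  {"x": -26,"y": -60,"z": 0,"twist": 0,"claw": 0},
  {"x": -39,"y": -90,"z": 0,"twist": 0,"claw": 0},
  {"x": -52,"y": -120,"z": 0,"twist": 0,"claw": 0},
  {"x": -65,"y": -150,"z": 0,"twist": 0,"claw": 0},
])

```text
time: 8.23
eef_pos: [0.403, -0.1617, 0.2301]
ee_rot: [-3.116, 0.386, -0.0]
contact_force: [0.1, -0.5, 0.1]
gripper_width: 0.001
```

Call:
carry_out([
  {"x": -20,"y": -30,"z": 0,"twist": 0,"claw": 0},
  {"x": -40,"y": -60,"z": 0,"twist": 0,"claw": 0},
  {"x": -60,"y": -90,"z": 0,"twist": 0,"claw": 0},
  {"x": -80,"y": -120,"z": 0,"twist": 0,"claw": 0},
  {"x": -100,"y": -150,"z": 0,"twist": 0,"claw": 0},
])

```text
time: 8.65
eef_pos: [0.3028, -0.3119, 0.2301]
ee_rot: [-3.116, 0.388, -0.001]
contact_force: [0.0, 0.1, 0.6]
gripper_width: 0.006
```

Call:
carry_out([
  {"x": -15,"y": -25,"z": 0,"twist": 0,"claw": 0},
  {"x": -30,"y": -50,"z": 0,"twist": 0,"claw": 0},
  {"x": -45,"y": -75,"z": 0,"twist": 0,"claw": 0},
  {"x": -45,"y": -75,"z": 0,"twist": 0,"claw": 0},
  {"x": -45,"y": -75,"z": 0,"twist": 0,"claw": 0},
])

```text
time: 9.07
eef_pos: [0.2583, -0.3866, 0.2296]
ee_rot: [-3.115, 0.392, -0.0]
contact_force: [0.1, -0.5, -0.8]
gripper_width: 0.002
```

Run:
```python
from workcell import manip
from h import *
s=manip.get_state(); print(s["time"],s["eef_pos"],s["contact_force"])
a=[]
for n,(x0,y0,x1,y1) in dict(top=(230,140,460,290),scene=(210,130,440,300)).items():
    f=manip.grab_frame(n)
    cv2.imwrite(f"pics/{n}_raw.png",f["color"])
    cv2.imwrite(f"pics/{n}3.png",cv2.resize(f["color"][y0:y1,x0:x1],None,fx=3.4,fy=3.4,interpolation=cv2.INTER_CUBIC))
```

```text
9.0667 [ 0.25829386 -0.38658511  0.22959649] [ 0.05540273 -0.45702391 -0.83758497]
```

View pics/top3.png

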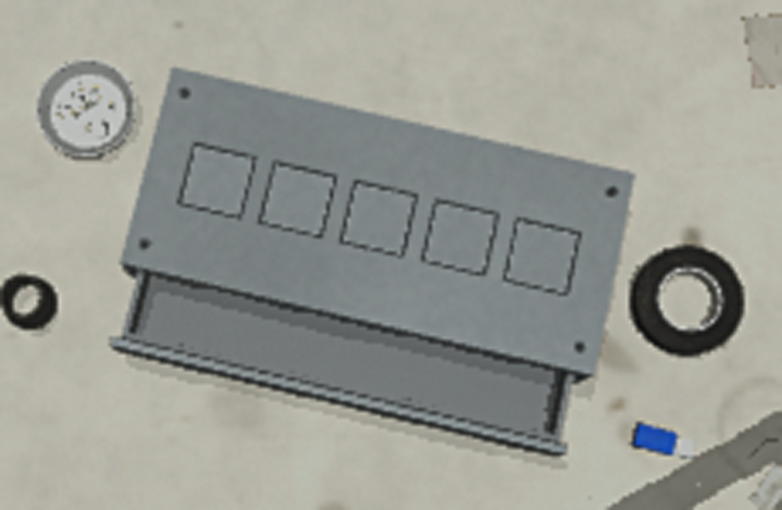

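View pics/scene3.png

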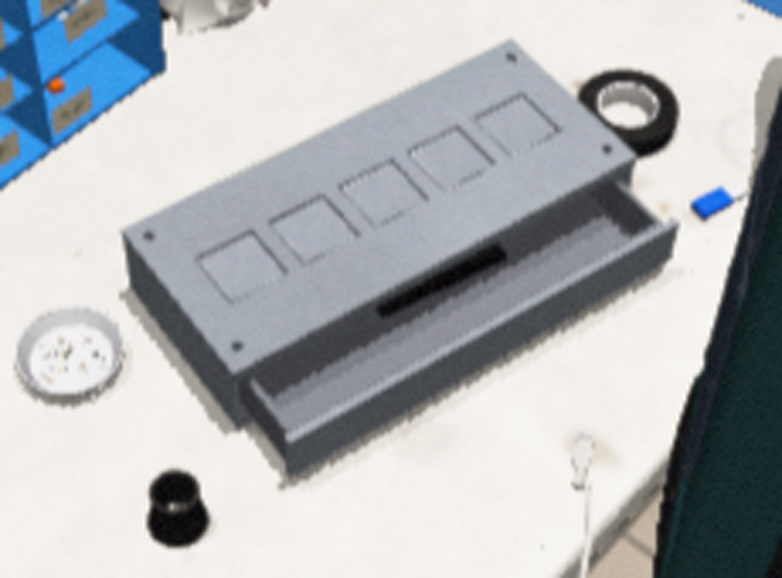

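Both views show the drawer open and all five pads level. The dish, loupe, tape and adapter are at their old pixels. One check remains: the drawer travel in numbers.

Run:
```python
from workcell import manip
from h import *
f=manip.grab_frame("top")
p=np.array([[112,348],[564,454]])/3.4+[230,140]   # front bottom/top edge ends
u=np.array([.969,-.2475]);c=np.array([.4685,-.0116])
for z in(.040,.045,.05): print(z,[(q[:2]-c)@u for q in ray(f,p,z)],"expected -0.115")
a=cv2.imread("pics/top0.png");b=f["color"]
d=cv2.absdiff(a,b).max(2)
for n,(x,y) in dict(dish=(255,172),loupe=(238,228),tape=(432,228),adapter=(422,269)).items(): print(n,(d[y-17:y+18,x-17:x+18]>40).sum())
```

```text
0.04 [np.float64(-0.11701731666880184), np.float64(-0.11493163282422077)] expected -0.115
0.045 [np.float64(-0.11738265461019116), np.float64(-0.11530749400636865)] expected -0.115
0.05 [np.float64(-0.1177479925515804), np.float64(-0.11568335518851655)] expected -0.115
dish 0
loupe 0
tape 0
adapter 221
```

The drawer is fully out: its front edge is at -115 to -117 mm, against -115 mm expected. The pixel change near the adapter is the arm's shadow, because the adapter sits at the same pixels (655,438) in both crops.

```bash
python3 -c "
from workcell import manip
print(manip.hand_in())"
```

```text
the job is handed in; nothing more can be done
None
```

The middle pad is the catch. I pressed it right down, the drawer sprang fully open, and I handed the job in at about 9 s of the 54 s allowed.

**Feeling:** With closed fingertips I felt the pads from the -y end. The first two took about 5 N without moving, so they are blanks. The middle pad gave at about 2.4 N. I pressed it 6 mm to its stop, at about 6 N, and the drawer opened by itself. I then eased up and moved the arm clear. The last two pads on the +y side were never touched.

**Last checks:**
- **Drawer:** its front edge is 115–117 mm from the row line, against 115 mm expected when fully open.
- **Pads and arm:** all five pads look level again, and the tool reads no contact force beyond noise.
- **Things around the box:** the dish, loupe and tape show no pixel change. The adapter's patch of the picture did change, which I put down to the arm's shadow, since the adapter itself sits at the same pixels as before.
- **Disagreement:** the two cameras placed the pads about 3 mm apart. I used the top view, and the fingertips still fitted well inside each opening.

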